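Turn the counter book to the green panel

ROBOT

A 6-joint arm with a two-finger parallel gripper is mounted at the origin on a cart in front of the work surface, level with it; the furniture and walls round the work are solid. World frame = base frame: x ahead of the robot, y to its left, z up, the work surface at z = 0. Lengths are in mm, angles in rad, forces in N, time in s.
With the tool pointing down it reaches from about 275 to 1000 mm from the base axis. Payload 8.4 kg.
Tool frame: the origin (TCP) lies midway between the tips of the shut fingers; the grasp point (between the pads) lies grip_depth behind it (grip_depth is the distance from the TCP to the grasp point, in mm); z points along the fingers, y is the line along which they close (so a half turn about z gives the same grasp; the last joint's range is limited). The gripper opens to 85 mm and grips with 20 to 120 N. Pads are 22 mm wide; open, the fingers measure 114 mm over their backs; the gripper's body (76 mm by 85 mm) begins 54 mm behind the grasp point. The pads swing forward as they close: fully open they stand 13 mm farther back than shut.
Start: joints at [1.163, 0.353, 1.633, -0, 1.155, -0.002], TCP at [246.72, 574.245, 231.281] pointing down, gripper open.
Joint ranges: [-2.63, 2.63], [-0.92, 2.1], [0.06, 2.66], [-1.3, 4.44], [0, 2.69], [-3.02, 3.02]. Speed limits (rad/s): [2.22, 2.22, 2.79, 3.14, 3.14, 3.14].

INTERFACE

Orientations are given as [roll, pitch, yaw] about the fixed x, y, z axes, in that order (R = Rz(yaw) Ry(pitch) Rx(roll)).
In Python, from rig import * gives the robot as it stands.
- The arm moves only by the shell command python3 -m creep 'ROWS' [FORCE]. ROWS is JSON, a list of rows, each an object of numbers: "x", "y", "z": the shift along the tool's x, y, z in mm; "rx", "ry", "rz": the turn, a rotation vector about the tool's x, y, z in rad; "hand": the finger opening in mm, from 0 to 85.4. A call has 1 to 20 rows; each row shifts and turns the commanded pose from where the row before left it, along the tool's axes as they then stand; what a row does not reach is not made up. A row lasts 1/8 s, in which the tool goes at most 62.5 mm and 10.7 degrees, less where a joint would pass 70% of its speed; a pose out of reach is approached as far as the arm can. A call with a gripper value outside its range is refused whole. The fingers move at their own pace and stop on an object; FORCE is the grip in N (left out, the last holds). Time passes only in rows, so rows that do not move let the fingers close. It gives the time, the measured TCP pose, the force, the opening and the grip force at its end, in the units of the state.
- sense(): the state, without advancing time (a new reading comes with each control period).
- grab_frame(name): name is "side" or "top" or "wrist"; returns the picture (384x512x3 uint8, red, green, blue); there is no depth.
- get_calibration(name): a dict with "K" (3x3 intrinsics, pixels), "R" (3x3) and "t" (3): a world point X has camera coordinates R X + t. Camera axes: x right, y down, z forward; pixel columns grow to the right and rows downward; lengths in mm; the calibration is good to about 2 mm. A picture is of the moment at which its call begins: read the wrist's pose just before it. get_calibration takes no time and is no camera call; for the wrist camera it gives the pose at the moment of the call.
- sign_off(): hands the job in; it is judged then, once.
The state is a dict: "clock": time; "qpos": joint angles; "qvel": joint speeds; "joint_efforts": joint torques, N m; "eef_pos": TCP position; "tcp_rot": TCP orientation; "contact_force": force on the tool from outside, world axes, zero at the start; "wrist_torque": the same for the moment, N m; "opening": opening from 0.0 (shut) to 1.0 (fully open); "grasp_force": force on a finger pad.
Only numpy, scipy, OpenCV 4.12 (cv2) and the standard library are available. Lean on these libraries where they do the work, as an engineer would, in place of code of your own. Each camera call takes 0.05 s, during which the arm holds its last target. There are 200 camera calls.

TASK

A customer asks about a cheese on the green page of the ring-bound counter book: open the book there. With the fingertips or the outside of the fingers, push the red-tabbed and the yellow-tabbed panels up by their tabs and over the rings, together or one after the other, until both lie flat on the left side, and leave the green-tabbed panel lying on the right. Do not pinch the panels, and leave everything else on the counter where it is.

Things in the scene. Friction and masses are not known exactly. Their poses are not given: they have to be found in the camera images.
- book: the counter book: a wooden riser 164 x 226 mm on two steel feet, top 58 mm above the counter, with a three-ring binding across its middle, an open cover and three rigid A6 panels. It is fastened and does not move. Origin on the counter under the middle of the riser; x = along the spine (away from the robot at yaw 0), y = across the spine towards the left half, z up
- spine (a point): middle of the spine, on the axis about which all panels turn, 72 mm above the counter; axes as the book's. Steel rings of radius 14 mm round it, at -50, 0 and +50 mm along it. Each panel is 4 mm thick (2 mm coloured board under a 2 mm white card), 148 mm along the spine, reaches 112 mm from the axis, and its coloured tab, 46 mm wide, 22 mm farther
- red_panel (a joint): hinge angle (rad) of the red panel, on top at the start: 0 = flat on the right half (-y of the book), 1.57 = upright, 3.14 = flat on the left half, the end of its travel. It starts at 0.05 to 0.12. Stiff in its rings (about 0.07 N m of friction; the panel weighs 0.08 kg), so it stays where it is left
- yellow_panel (a joint): hinge angle (rad) of the yellow panel, same values and stiffness. It lies directly under the red one at the start (0 to 0.03) and carries it along when raised; on the left it lies on top of the red one and presses it down
- green_panel (a joint): hinge angle (rad) of the green panel, directly under the yellow one, same values and stiffness. It starts at 0 and shall stay there
- red_tab (a point): middle of the outer edge of the red tab, half way through its thickness; axes as the book's while the panel lies at 0, turning with it; 134 mm from the spine axis. The red tab is at the far end of the panel's edge (52 mm beyond its middle). At 0 it is level with 5 mm above the spine axis (underside 75 mm above the counter); at 3.14, 5 mm below the axis
- yellow_tab (a point): middle of the outer edge of the yellow tab, half way through its thickness, at the middle of the panel's length; axes turn with the panel; 134 mm from the spine axis. At 0 and at 3.14 it is level with the axis (underside 70 mm above the counter). On the right half each tab sticks out 21 mm past the riser, with only the counter (or a low cheese wheel, 35 mm high) below
- green_tab (a point): middle of the outer edge of the green tab, half way through its thickness, at the near end of the panel's edge (52 mm before its middle); 134 mm from the spine axis, 5 mm below the axis at 0 (underside 65 mm above the counter)
- jam_jar: red jam jar with a white lid, 76 mm across, 112 mm tall, standing behind the book on the left; loose, stays where it is. Origin in the middle of its underside
- marker: green and white marker pen, 17 x 135 x 16 mm, lying in front on the left, beside the book; loose, stays where it is. Origin in the middle of its underside
- tongs: steel spring tongs, 46 x 217 x 22 mm, lying; loose, stays where it is. Origin in the middle of its underside
- ash_brick: grey ash-coated goat's cheese, a blunt four-sided block 57 x 63 x 54 mm, behind the book; loose, stays where it is. Origin in the middle of its underside
- pyramid: pale goat's cheese pyramid 76 x 78 mm, 80 mm tall, behind the book; loose, stays where it is. Origin in the middle of its underside
- slicer_grip (a point): middle of the wooden grip of the cheese slicer's wire bow, 20 mm above the counter, at the front of the slicer on the left (marble board 186 x 204 mm, 26 mm high, from 22 mm behind the grip; bow 262 mm wide, 46 mm high at most). The slicer is fixed; its bow lies down and could be lifted, but stays down

How it is judged (in metres and radians):
At the end, for the whole second after the job is handed in: The red and the yellow panel both lie flat on the left half (hinge angle over 3.04 rad, that is within about 6 degrees of flat) and are at rest, and the green panel lies flat on the right half (under 0.08 rad) (value of joint each of red_panel, yellow_panel above 3.04 rad and value of joint green_panel below 0.08 rad and velocity of joint each of red_panel, yellow_panel below 0.05 rad/s); the robot touches nothing.
It fails at once if a panel is pinched: the fingers press on its printed front and on its board back at the same time, or on both side edges of a tab (((contact force between the fingers and red_card above 1.5 N or contact force between the fingers and red_tab_front above 1.5 N or contact force between the fingers and yellow_card above 1.5 N or contact force between the fingers and yellow_tab_front above 1.5 N) and (contact force between the fingers and red_board above 1.5 N or contact force between the fingers and red_tab_back above 1.5 N or contact force between the fingers and yellow_board above 1.5 N or contact force between the fingers and yellow_tab_back above 1.5 N)) or (contact force between the fingers and red_tab_far_side above 1.5 N and contact force between the fingers and red_tab_near_side above 1.5 N) or (contact force between the fingers and yellow_tab_far_side above 1.5 N and contact force between the fingers and yellow_tab_near_side above 1.5 N)).
It fails at once if the green panel is raised more than about 30 degrees (value of joint green_panel above 0.5 rad).
It fails at once if the bow of the cheese slicer is lifted more than 3 cm at its grip (distance of slicer_grip from where it was at the start of the episode above 0.03 m).
It fails at once if the jam jar, the ash-coated block, the pyramid, the marker or the tongs is moved more than 3 cm, lifted or carried (distance of any of jam_jar, ash_brick, pyramid, marker, tongs from where it was at the start of the episode above 0.03 m).
It also fails if it takes over 69 s, if anything falls off the work surface, if the arm or the gripper's body presses on something with over 40 N, if the wrist force passes 120 N, or if a joint passes its speed limit or range.

## Working session

There is one attempt and no reset: what is moved stays moved. The work goes in short steps, Python scripts to look and compute and a shell command to move; the robot and the scene stay as the last step left them, time stands still between calls to the robot, and variables do not carry over. Pictures are saved under pics/ and viewed, at most 10 in all, crops included, and the job is handed in when it is done.

```bash
mkdir -p pics; python3 - <<'E'
from rig import *
import cv2,numpy as np
s=sense();print(s)
for n in("top","side"):
    f=grab_frame(n);c=get_calibration(n);print(n,c)
    cv2.imwrite(f"pics/{n}0.png",cv2.resize(f[:,:,::-1],(800,600),interpolation=cv2.INTER_CUBIC))
E
```

```text
{'clock': 0.0, 'qpos': array([ 1.16259069e+00,  3.53617756e-01,  1.63412508e+00, -1.27167179e-06,
        1.15519602e+00, -2.37814265e-03]), 'qvel': array([-0.00160431,  0.00068632, -0.00043695,  0.00087286,  0.00021888,
        0.00030903]), 'joint_efforts': array([ 2.84217240e-03, -6.05247688e+01, -3.42065227e+01,  2.76144719e-04,
        9.38552519e-03,  8.76724528e-06]), 'eef_pos': array([246.53922099, 573.81117308, 230.58453552]), 'tcp_rot': array([-3.14024646e+00, -2.03871803e-06,  2.73576567e+00]), 'contact_force': array([-0.4335986 , -0.37770828, -0.25341735]), 'wrist_torque': array([-0.00264781, -0.01871763,  0.02728595]), 'grasp_force': 0.0, 'opening': 1.0019955258144173}
top {'K': array([[434.49215447,   0.        , 266.9072476 ],
       [  0.        , 434.49215447, 191.26644232],
       [  0.        ,   0.        ,   1.        ]]), 'R': array([[ 1.37728888e-02, -9.99903964e-01,  1.53940011e-03],
       [-9.85805773e-01, -1.38362925e-02, -1.67318663e-01],
       [ 1.67323894e-01,  7.86911834e-04, -9.85901666e-01]]), 't': array([ 299.90943758,  644.73568802, 1203.50549567])}
side {'K': array([[373.5598552 ,   0.        , 251.45205788],
       [  0.        , 373.5598552 , 188.44071567],
       [  0.        ,   0.        ,   1.        ]]), 'R': array([[-0.99918493, -0.03434568,  0.0212097 ],
       [-0.03670246,  0.55423635, -0.83154975],
       [ 0.01680495, -0.83165043, -0.55504518]]), 't': array([ 627.11824262,  -55.19146352, 1154.28623517])}
```

View pics/top0.png

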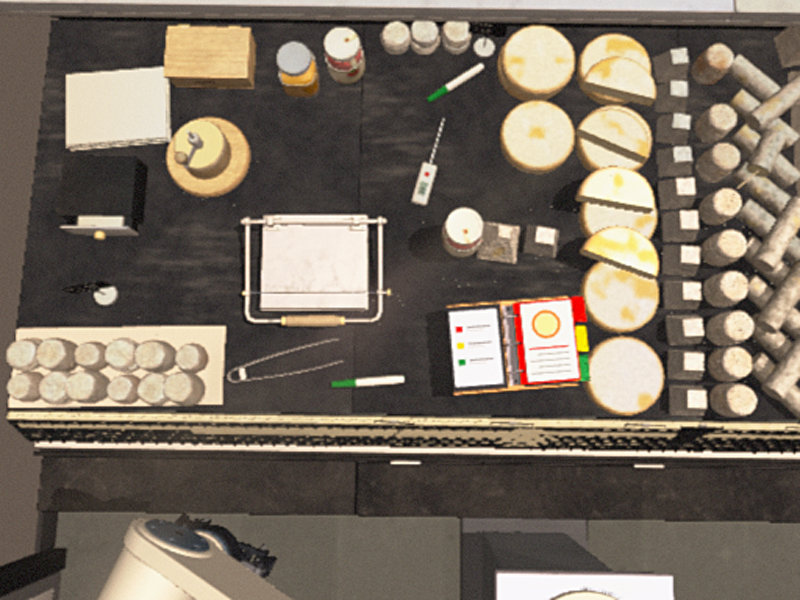

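View pics/side0.png

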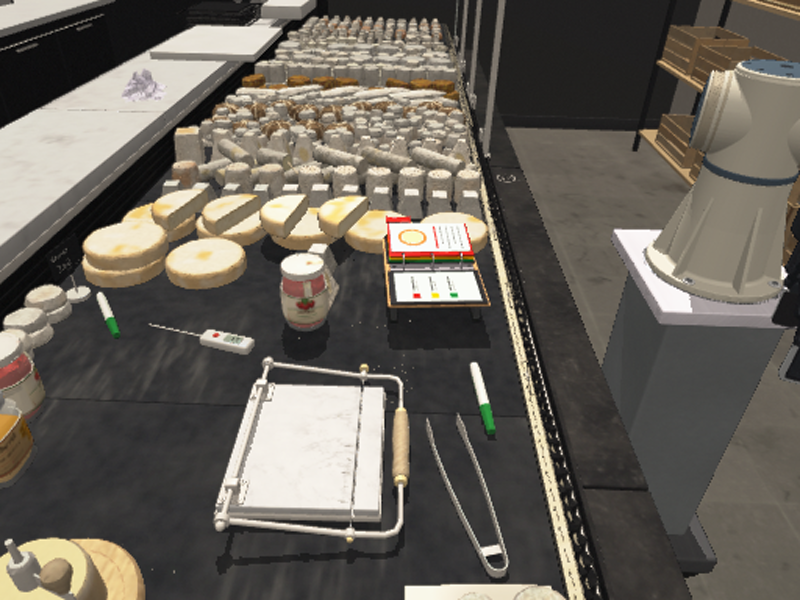

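The top view shows the book at about (520,345), with red/yellow/green tabs at (579,308), (582,338), (585,369). The jar is at (463,232), with the ash brick and pyramid behind the book. I'll enlarge the book.

```bash
python3 - <<'E'
import cv2
f=cv2.imread("pics/top0.png") 
from rig import *
g=grab_frame("top")[:,:,::-1][180:262,275:395]
cv2.imwrite("pics/crop.png",cv2.resize(g,None,fx=6.5,fy=6.5,interpolation=cv2.INTER_CUBIC))
E
```

```text
(no output)
```

View pics/crop.png

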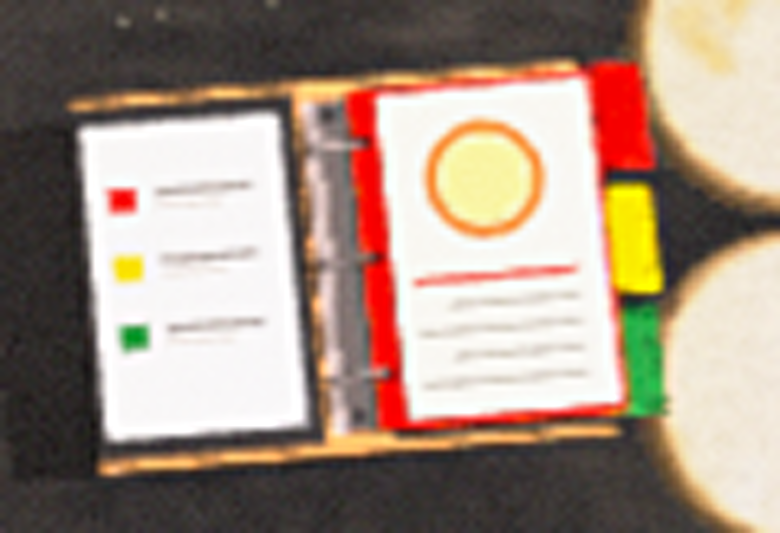

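The enlarged crop gives these pixels: outer tab edges red (648,115), yellow (657,237), green (663,360). Riser corners are (72,105), (575,65), (103,470), (620,430).

```bash
cat > h.py <<'E'
from rig import *
import numpy as np
def ray(name,u,v,z):
    c=get_calibration(name);K,R,t=map(np.array,(c["K"],c["R"],c["t"]))
    d=R.T@np.linalg.solve(K,[u,v,1]);o=-R.T@t
    return o+d*(z-o[2])/d[2]
E
python3 - <<'E'
from h import *
np.set_printoptions(precision=1,suppress=True)
for n,a,b,z in [("red",648,115,88),("yel",657,237,73),("grn",663,360,67),("Lfar",72,105,58),("Rfar",578,65,58),("Lnear",103,470,58),("Rnear",620,432,58),("card LF",80,127,60),("LN",105,438,60),("card RF",283,115,60),("RN",307,427,60),("wheel edge near",662,380,35),("wheel edge far",645,60,35)]:
    print(n,ray("top",275+a/6.5,180+b/6.5,z))
E
```

```text
red [620.7   5.8  88. ]
yel [569.5  -0.4  73. ]
grn [516.6  -3.   67. ]
Lfar [626.3 253.4  58. ]
Rfar [647.5  28.8  58. ]
Lnear [466.3 239.   58. ]
Rnear [485.8  14.3  58. ]
card LF [616.2 249.9  60. ]
LN [480.  238.3  60. ]
card RF [622.9 160.2  60. ]
RN [486.  150.6  60. ]
wheel edge near [510.  -10.4  35. ]
wheel edge far [654.3  -6.8  35. ]
```

```bash
python3 -m creep '[{"x":-38,"y":-33,"hand":0},{"x":-38,"y":-33},{"x":-38,"y":-33},{"x":-38,"y":-33},{"x":-38,"y":-33},{"x":-38,"y":-33},{"x":-38,"y":-33},{"x":-38,"y":-33},{"x":-38,"y":-33},{"x":-38,"y":-33},{"x":-38,"y":-33},{"x":-38,"y":-33},{"x":-38,"y":-33},{"x":-38,"y":-33},{"x":-31,"y":-30},{"rz":0}]'
cat >> h.py <<'E'
from scipy.spatial.transform import Rotation as Ro
YAW=0.09; C=np.array([556.5,133.9,0]); B=Ro.from_euler("z",YAW).as_matrix()
def delta(bx,by,z,tilt):
    "tool-frame shift (old axes) and turn to reach book-frame point and tilt from vertical"
    s=sense();R=Ro.from_euler("xyz",s["tcp_rot"]).as_matrix();p=s["eef_pos"]
    a=tilt;zt=np.array([0,np.sin(a),-np.cos(a)]);y=np.array([1.,0,0])
    T=B@np.c_[np.cross(y,zt),y,zt]
    print("now",(B.T@(p-C)).round(1),"shift",(R.T@(C+B@[bx,by,z]-p)).round(1),"turn",Ro.from_matrix(R.T@T).as_rotvec().round(3),"q",s["qpos"].round(2),"F",s["contact_force"].round(1),"t",round(s["clock"],1))
E
python3 -c "
from h import *
delta(0,-230,200,0);delta(0,-230,200,.87)"
```

```text
now [-269.1  466.1  230.7] shift [-567.9 -484.3   31.2] turn [-1.000e-03  1.000e-03  1.075e+00] q [ 1.16  0.35  1.63  0.    1.16 -0.  ] F [-0.6 -0.4  0.1] t 0.1
now [-269.1  466.1  230.7] shift [-567.9 -484.3   31.2] turn [-0.467  0.783  1.003] q [ 1.16  0.35  1.63  0.    1.16 -0.  ] F [-0.6 -0.4  0.1] t 0.1schema error: expected keys x, y, z, rx, ry, rz, hand
```

```bash
python3 -m creep '[{"x":-40,"y":-34,"z":0,"rx":0,"ry":0,"rz":0,"hand":0},{"x":-40,"y":-34,"z":0,"rx":0,"ry":0,"rz":0,"hand":0},{"x":-40,"y":-34,"z":0,"rx":0,"ry":0,"rz":0,"hand":0},{"x":-40,"y":-34,"z":0,"rx":0,"ry":0,"rz":0,"hand":0},{"x":-40,"y":-34,"z":0,"rx":0,"ry":0,"rz":0,"hand":0},{"x":-40,"y":-34,"z":0,"rx":0,"ry":0,"rz":0,"hand":0},{"x":-40,"y":-34,"z":0,"rx":0,"ry":0,"rz":0,"hand":0},{"x":-40,"y":-34,"z":0,"rx":0,"ry":0,"rz":0,"hand":0},{"x":-40,"y":-34,"z":0,"rx":0,"ry":0,"rz":0,"hand":0},{"x":-40,"y":-34,"z":0,"rx":0,"ry":0,"rz":0,"hand":0},{"x":-40,"y":-34,"z":0,"rx":0,"ry":0,"rz":0,"hand":0},{"x":-40,"y":-34,"z":0,"rx":0,"ry":0,"rz":0,"hand":0},{"x":-40,"y":-34,"z":0,"rx":0,"ry":0,"rz":0,"hand":0},{"x":-40,"y":-34,"z":0,"rx":0,"ry":0,"rz":0,"hand":0}]'
python3 -m creep '[{"x":0,"y":0,"z":0,"rx":0,"ry":0,"rz":0.154,"hand":0},{"x":0,"y":0,"z":0,"rx":0,"ry":0,"rz":0.154,"hand":0},{"x":0,"y":0,"z":0,"rx":0,"ry":0,"rz":0.154,"hand":0},{"x":0,"y":0,"z":0,"rx":0,"ry":0,"rz":0.154,"hand":0},{"x":0,"y":0,"z":0,"rx":0,"ry":0,"rz":0.154,"hand":0},{"x":0,"y":0,"z":0,"rx":0,"ry":0,"rz":0.154,"hand":0},{"x":0,"y":0,"z":0,"rx":0,"ry":0,"rz":0.154,"hand":0},{"x":0,"y":0,"z":0,"rx":0,"ry":0,"rz":0,"hand":0}]'
python3 -c "
from h import *
delta(0,-230,200,0);delta(0,-230,200,.87)"
```

```text
clock: 1.9
eef_pos: [573.8, -85.8, 231.1]
tcp_rot: [3.142, -0.0, 2.736]
contact_force: [0.5, 1.2, 0.3]
opening: -0.002
grasp_force: 0.0
clock: 2.9
eef_pos: [573.2, -84.1, 231.1]
tcp_rot: [-3.141, -0.0, 1.659]
contact_force: [-0.2, -0.1, -0.1]
opening: -0.004
grasp_force: 0.0
now [  -3.  -218.6  231.1] shift [-11.4   3.   31.1] turn [-0.    -0.    -0.002] q [-0.15  0.28  1.73  0.    1.13 -0.24] F [-0.2 -0.1 -0.1] t 2.9
now [  -3.  -218.6  231.1] shift [-11.4   3.   31.1] turn [ 0.     0.87  -0.002] q [-0.15  0.28  1.73  0.    1.13 -0.24] F [-0.2 -0.1 -0.1] t 2.9
```

```bash
python3 -m creep '[{"x":0,"y":3,"z":0,"rx":0,"ry":0.145,"rz":0,"hand":0},{"x":0,"y":0,"z":0,"rx":0,"ry":0.145,"rz":0,"hand":0},{"x":0,"y":0,"z":0,"rx":0,"ry":0.145,"rz":0,"hand":0},{"x":0,"y":0,"z":0,"rx":0,"ry":0.145,"rz":0,"hand":0},{"x":0,"y":0,"z":0,"rx":0,"ry":0.145,"rz":0,"hand":0},{"x":0,"y":0,"z":0,"rx":0,"ry":0.145,"rz":0,"hand":0},{"x":0,"y":0,"z":0,"rx":0,"ry":0,"rz":0,"hand":0}]'
python3 - <<'E'
from h import *
import cv2
delta(0,-180,110,.87);delta(0,-145,52,.87)
g=grab_frame("side")[:,:,::-1][110:230,200:360]
cv2.imwrite("pics/s2.png",cv2.resize(g,None,fx=5,fy=5,interpolation=cv2.INTER_CUBIC))
E
```

```text
clock: 3.78
eef_pos: [575.7, -85.1, 228.9]
tcp_rot: [-3.139, -0.872, 1.656]
contact_force: [0.3, 0.0, -0.9]
opening: 0.002
grasp_force: 0.0
now [  -0.6 -219.8  228.9] shift [-65.4   0.6 107. ] turn [ 0.002 -0.002 -0.003] q [-0.53  0.58  1.57  0.68  1.59 -0.82] F [ 0.3  0.  -0.9] t 3.8
now [  -0.6 -219.8  228.9] shift [-87.3   0.6 171.1] turn [ 0.002 -0.002 -0.003] q [-0.53  0.58  1.57  0.68  1.59 -0.82] F [ 0.3  0.  -0.9] t 3.8
```

View pics/s2.png

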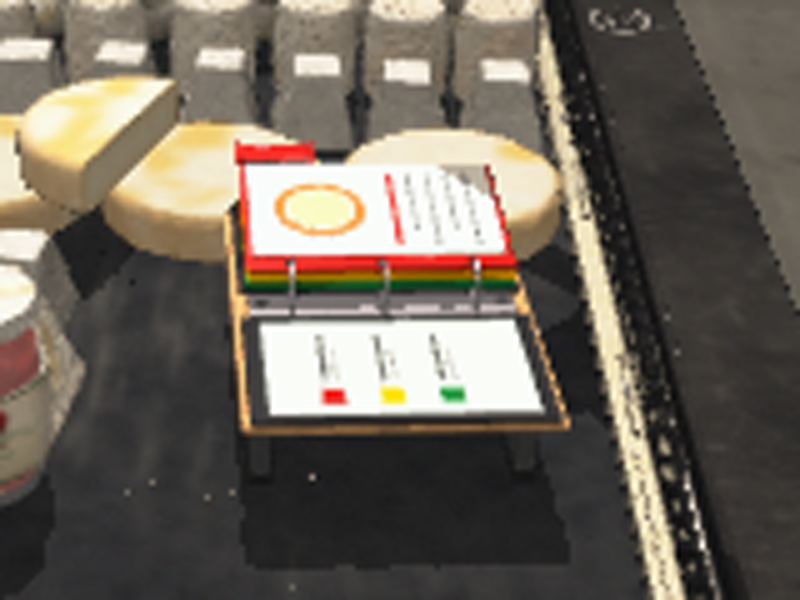

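The side view shows the panels lying on the right, with the red one on top and slightly raised; nothing is near the tabs except the low wheels. Next I go down outside the yellow tab.

```bash
python3 -c "
from h import *
delta(0,-190,98,.87)"
python3 -m creep '[{"x":-20,"y":0.5,"z":30,"rx":0,"ry":0,"rz":0,"hand":0},{"x":-20,"y":0,"z":30,"rx":0,"ry":0,"rz":0,"hand":0},{"x":-20,"y":0,"z":30,"rx":0,"ry":0,"rz":0,"hand":0},{"x":-20,"y":0,"z":17,"rx":0,"ry":0,"rz":0,"hand":0},{"x":0,"y":0,"z":0,"rx":0,"ry":0,"rz":0,"hand":0},{"x":0,"y":0,"z":0,"rx":0,"ry":0,"rz":0,"hand":0}]'
python3 - <<'E'
from h import *
import cv2
delta(0,-131,48,.87)
g=grab_frame("top")[:,:,::-1][160:270,260:410]
cv2.imwrite("pics/t3.png",cv2.resize(g,None,fx=5.3,fy=5.3,interpolation=cv2.INTER_CUBIC))
E
```

```text
now [-1.000e-01 -2.194e+02  2.299e+02] shift [-8.180e+01  1.000e-01  1.076e+02] turn [ 0.002  0.001 -0.002] q [-0.53  0.58  1.57  0.67  1.59 -0.82] F [0.6 0.8 0.5] t 3.8
clock: 4.58
eef_pos: [575.0, -54.2, 102.3]
tcp_rot: [3.139, -0.869, 1.66]
contact_force: [0.7, 0.9, 0.6]
opening: 0.002
grasp_force: 0.0
now [   1.5 -189.   102.3] shift [-4.  -1.7 79.3] turn [ 0.003  0.001 -0.   ] q [-0.49  0.72  1.66  0.71  1.39 -0.94] F [0.7 0.9 0.6] t 4.6
```

View pics/t3.png

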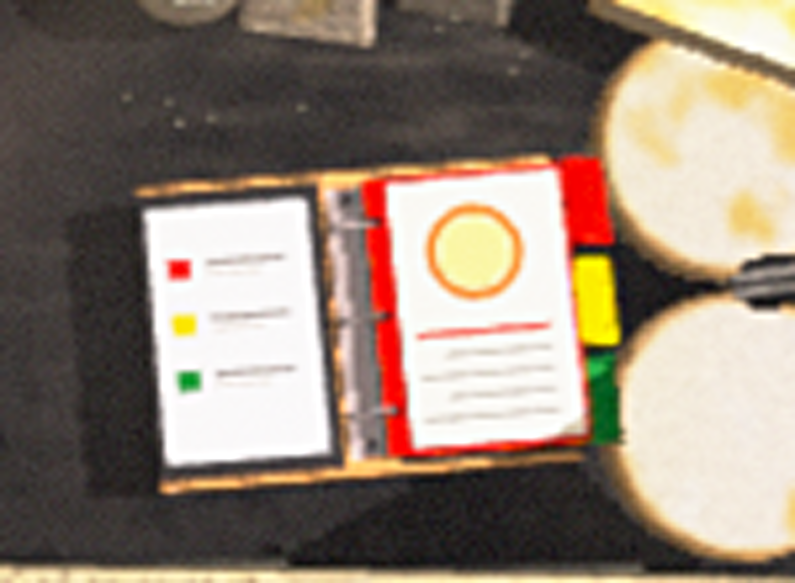

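The top view shows the fingertip at (733,282), about 60 mm outside the yellow tab at (617,300) and in line with it. Next I slide in beneath the tab.

```bash
python3 -m creep '[{"x":-4,"y":-2,"z":15,"rx":0,"ry":0,"rz":0,"hand":0},{"x":0,"y":0,"z":20,"rx":0,"ry":0,"rz":0,"hand":0},{"x":0,"y":0,"z":20,"rx":0,"ry":0,"rz":0,"hand":0},{"x":0,"y":0,"z":15,"rx":0,"ry":0,"rz":0,"hand":0},{"x":0,"y":0,"z":9,"rx":0,"ry":0,"rz":0,"hand":0},{"x":0,"y":0,"z":0,"rx":0,"ry":0,"rz":0,"hand":0},{"x":0,"y":0,"z":0,"rx":0,"ry":0,"rz":0,"hand":0}]'
cat > plan.py <<'E'
from h import *
def tcp(th,h=11):
    a=np.radians(40)+np.clip((th-.7)/2.0,0,1)*np.radians(35)
    d=np.array([np.cos(a),-np.sin(a)]);n=np.array([np.sin(a),np.cos(a)])
    rad=np.array([-np.cos(th),np.sin(th)]);und=-np.array([np.sin(th),np.cos(th)])
    K=np.array([0,72])+134*rad+2*und+12*d if th<a else np.array([0,72])+122*rad+2*und
    sg=1 if th-a<np.pi/2 else -1
    return K-sg*h*n,a
s=sense();pb=B.T@(s["eef_pos"]-C);p=pb[1:].copy();R=Ro.from_euler("xyz",s["tcp_rot"]).as_matrix()
z=B.T@R[:,2];a=np.arctan2(-z[2],z[1]);print("now",pb.round(1),"alpha",a.round(3),"F",s["contact_force"].round(1),s["qpos"].round(2),s["clock"])
for th in np.arange(.1,3.15,.1):
    q,a2=tcp(th);e=q-p
    x=round(e@[np.sin(a),np.cos(a)],1);zz=round(e@[np.cos(a),-np.sin(a)],1)
    dr=round(-(a2-a),3)
    print(f"{th:.1f} x {x} z {zz} ry {dr}  tcp {q.round(0)}")
    p=p+x*np.array([np.sin(a),np.cos(a)])+zz*np.array([np.cos(a),-np.sin(a)]);a=a-dr
E
python3 plan.py
```

```text
clock: 5.5
eef_pos: [567.6, 3.3, 47.3]
tcp_rot: [3.141, -0.87, 1.658]
contact_force: [0.4, -0.1, 0.3]
opening: -0.0
grasp_force: 0.0
now [  -0.7 -131.    47.3] alpha 0.701 F [ 0.4 -0.1  0.3] [-0.41  0.77  1.73  0.78  1.27 -0.99] 5.5
0.1 x 15.0 z -13.1 ry 0.003  tcp [-131.   67.]
0.2 x 11.3 z -7.2 ry 0.0  tcp [-130.   81.]
0.3 x 12.0 z -5.9 ry 0.0  tcp [-126.   94.]
0.4 x 12.5 z -4.8 ry 0.0  tcp [-122.  106.]
0.5 x 12.9 z -3.5 ry 0.0  tcp [-116.  118.]
0.6 x 13.3 z -2.2 ry 0.0  tcp [-110.  130.]
0.7 x 13.3 z -0.8 ry 0.0  tcp [-102.  141.]
0.8 x 12.2 z 0.1 ry -0.031  tcp [-94. 150.]
0.9 x 12.1 z 0.9 ry -0.03  tcp [-85. 158.]
1.0 x 12.1 z 1.8 ry -0.031  tcp [-75. 166.]
1.1 x 11.8 z 2.6 ry -0.03  tcp [-65. 172.]
1.2 x 11.6 z 3.4 ry -0.031  tcp [-54. 178.]
1.3 x 11.3 z 4.3 ry -0.03  tcp [-43. 182.]
1.4 x 11.0 z 4.9 ry -0.031  tcp [-31. 185.]
1.5 x 10.6 z 5.8 ry -0.03  tcp [-20. 187.]
1.6 x 10.1 z 6.5 ry -0.031  tcp [ -8. 188.]
1.7 x 9.6 z 7.1 ry -0.03  tcp [  4. 187.]
1.8 x 9.1 z 7.8 ry -0.031  tcp [ 16. 186.]
1.9 x 8.5 z 8.4 ry -0.031  tcp [ 28. 183.]
2.0 x 7.9 z 9.0 ry -0.03  tcp [ 39. 179.]
2.1 x 7.2 z 9.5 ry -0.031  tcp [ 50. 174.]
2.2 x 6.6 z 10.0 ry -0.03  tcp [ 60. 167.]
2.3 x 5.7 z 10.4 ry -0.031  tcp [ 70. 160.]
2.4 x 5.1 z 10.7 ry -0.03  tcp [ 78. 152.]
2.5 x 4.2 z 11.1 ry -0.031  tcp [ 86. 143.]
2.6 x 3.4 z 11.4 ry -0.03  tcp [ 93. 133.]
2.7 x 2.7 z 11.6 ry -0.031  tcp [ 99. 123.]
2.8 x 1.7 z 12.1 ry 0.0  tcp [104. 112.]
2.9 x 22.6 z 12.1 ry 0.0  tcp [129. 106.]
3.0 x -0.7 z 12.2 ry 0.0  tcp [131.  94.]
3.1 x -1.8 z 12.1 ry 0.0  tcp [132.  82.]
```

```bash
python3 -m creep '[{"x":7.5,"y":0,"z":-6.5,"rx":0,"ry":0,"rz":0,"hand":0},{"x":7.5,"y":0,"z":-6.5,"rx":0,"ry":0,"rz":0,"hand":0},{"x":11.3,"y":0,"z":-7.2,"rx":0,"ry":0,"rz":0,"hand":0},{"x":12,"y":0,"z":-5.9,"rx":0,"ry":0,"rz":0,"hand":0},{"x":12.5,"y":0,"z":-4.8,"rx":0,"ry":0,"rz":0,"hand":0},{"x":12.9,"y":0,"z":-3.5,"rx":0,"ry":0,"rz":0,"hand":0},{"x":13.3,"y":0,"z":-2.2,"rx":0,"ry":0,"rz":0,"hand":0},{"x":0,"y":0,"z":0,"rx":0,"ry":0,"rz":0,"hand":0}]'
python3 plan.py | sed -n '1p;7,9p'
python3 - <<'E'
from h import *
import cv2
g=grab_frame("side")[:,:,::-1][60:230,180:400]
cv2.imwrite("pics/s4.png",cv2.resize(g,None,fx=3.5,fy=3.5,interpolation=cv2.INTER_CUBIC))
E
```

```text
clock: 6.5
eef_pos: [565.3, 26.1, 130.7]
tcp_rot: [3.14, -0.87, 1.66]
contact_force: [0.6, 1.0, -0.3]
opening: -0.002
grasp_force: 0.0
now [  -0.9 -108.1  130.7] alpha 0.7 F [ 0.6  1.  -0.3] [-0.38  0.63  1.75  0.78  1.34 -0.89] 6.5
0.6 x 13.2 z -2.2 ry 0.0  tcp [-110.  130.]
0.7 x 13.4 z -0.8 ry 0.0  tcp [-102.  141.]
0.8 x 12.1 z 0.1 ry -0.03  tcp [-94. 150.]
```

View pics/s4.png

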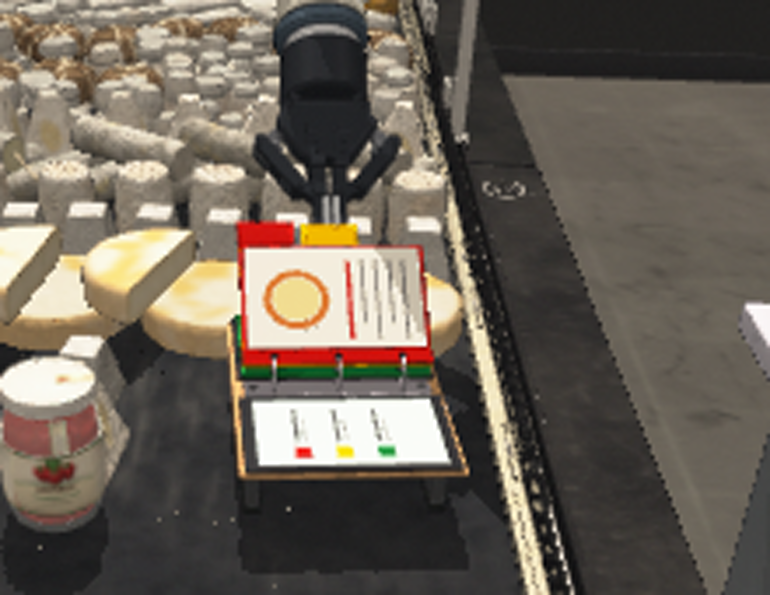

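The side view shows the red and yellow panels rising together, with the shut fingers behind the yellow tab at (328,235); green stays down. I carry on past upright.

```bash
python3 -m creep '[{"x":13.3,"y":0,"z":-0.8,"rx":0,"ry":0,"rz":0,"hand":0},{"x":12.2,"y":0,"z":0.1,"rx":0,"ry":-0.03,"rz":0,"hand":0},{"x":12.1,"y":0,"z":0.9,"rx":0,"ry":-0.03,"rz":0,"hand":0},{"x":12.1,"y":0,"z":1.8,"rx":0,"ry":-0.03,"rz":0,"hand":0},{"x":11.8,"y":0,"z":2.6,"rx":0,"ry":-0.03,"rz":0,"hand":0},{"x":11.6,"y":0,"z":3.4,"rx":0,"ry":-0.03,"rz":0,"hand":0},{"x":11.3,"y":0,"z":4.3,"rx":0,"ry":-0.03,"rz":0,"hand":0},{"x":11,"y":0,"z":4.9,"rx":0,"ry":-0.03,"rz":0,"hand":0},{"x":10.6,"y":0,"z":5.8,"rx":0,"ry":-0.03,"rz":0,"hand":0},{"x":10.1,"y":0,"z":6.5,"rx":0,"ry":-0.03,"rz":0,"hand":0},{"x":9.6,"y":0,"z":7.1,"rx":0,"ry":-0.03,"rz":0,"hand":0},{"x":9.1,"y":0,"z":7.8,"rx":0,"ry":-0.03,"rz":0,"hand":0},{"x":0,"y":0,"z":0,"rx":0,"ry":0,"rz":0,"hand":0}]'
python3 plan.py | sed -n '1p;19,21p'
python3 - <<'E'
from h import *
import cv2
g=grab_frame("side")[:,:,::-1][60:230,180:400]
cv2.imwrite("pics/s5.png",cv2.resize(g,None,fx=3.5,fy=3.5,interpolation=cv2.INTER_CUBIC))
E
```

```text
clock: 8.18
eef_pos: [554.0, 152.3, 185.9]
tcp_rot: [3.141, -0.54, 1.66]
contact_force: [-0.5, -1.4, 0.1]
opening: -0.004
grasp_force: 0.0
now [ -0.8  18.5 185.9] alpha 1.031 F [-0.5 -1.4  0.1] [-0.04  0.38  1.84  0.61  1.09 -0.47] 8.175
1.8 x 9.0 z 7.8 ry -0.03  tcp [ 16. 186.]
1.9 x 8.5 z 8.4 ry -0.031  tcp [ 28. 183.]
2.0 x 7.9 z 8.9 ry -0.03  tcp [ 39. 179.]
```

View pics/s5.png

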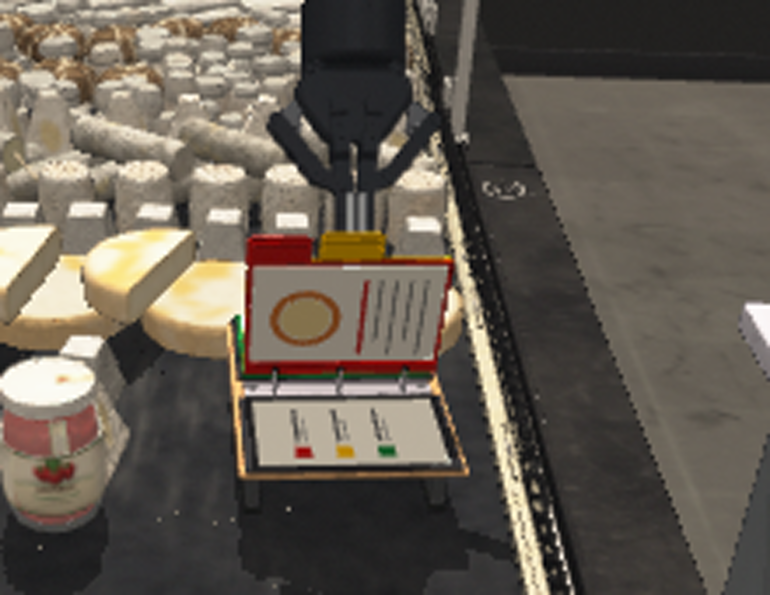

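Both panels are just past upright, red in front and yellow pushed from behind; green is still on the right. I lay them down.

```bash
python3 -m creep '[{"x":8.5,"y":0,"z":8.4,"rx":0,"ry":-0.03,"rz":0,"hand":0},{"x":7.9,"y":0,"z":9,"rx":0,"ry":-0.03,"rz":0,"hand":0},{"x":7.2,"y":0,"z":9.5,"rx":0,"ry":-0.03,"rz":0,"hand":0},{"x":6.6,"y":0,"z":10,"rx":0,"ry":-0.03,"rz":0,"hand":0},{"x":5.7,"y":0,"z":10.4,"rx":0,"ry":-0.03,"rz":0,"hand":0},{"x":5.1,"y":0,"z":10.7,"rx":0,"ry":-0.03,"rz":0,"hand":0},{"x":4.2,"y":0,"z":11.1,"rx":0,"ry":-0.03,"rz":0,"hand":0},{"x":3.4,"y":0,"z":11.4,"rx":0,"ry":-0.03,"rz":0,"hand":0},{"x":2.7,"y":0,"z":11.6,"rx":0,"ry":-0.03,"rz":0,"hand":0},{"x":1.7,"y":0,"z":12,"rx":0,"ry":0,"rz":0,"hand":0},{"x":0,"y":0,"z":10,"rx":0,"ry":0,"rz":0,"hand":0},{"x":0,"y":0,"z":8,"rx":0,"ry":0,"rz":0,"hand":0},{"x":0,"y":0,"z":6,"rx":0,"ry":0,"rz":0,"hand":0},{"x":0,"y":0,"z":0,"rx":0,"ry":0,"rz":0,"hand":0}]'
python3 -m creep '[{"x":0,"y":0,"z":4,"rx":0,"ry":0,"rz":0,"hand":0},{"x":0,"y":0,"z":3,"rx":0,"ry":0,"rz":0,"hand":0},{"x":0,"y":0,"z":0,"rx":0,"ry":0,"rz":0,"hand":0}]'
python3 plan.py | head -1
```

```text
clock: 9.98
eef_pos: [545.9, 244.4, 88.5]
tcp_rot: [-3.141, -0.27, 1.657]
contact_force: [-0.0, 0.2, 0.0]
opening: -0.002
grasp_force: 0.0
clock: 10.35
eef_pos: [545.9, 246.5, 82.1]
tcp_rot: [-3.141, -0.27, 1.658]
contact_force: [-0.6, 0.1, -0.5]
opening: 0.0
grasp_force: 0.0
now [ -0.4 113.1  82.1] alpha 1.301 F [-0.6  0.1 -0.5] [ 0.27  0.48  1.86  0.38  0.79 -0.08] 10.35
```

```bash
python3 -m creep '[{"x":0,"y":0,"z":2,"rx":0,"ry":0,"rz":0,"hand":0},{"x":0,"y":0,"z":2,"rx":0,"ry":0,"rz":0,"hand":0},{"x":0,"y":0,"z":1,"rx":0,"ry":0,"rz":0,"hand":0},{"x":0,"y":0,"z":0,"rx":0,"ry":0,"rz":0,"hand":0}]'
python3 -m creep '[{"x":0,"y":0,"z":1.5,"rx":0,"ry":0,"rz":0,"hand":0},{"x":0,"y":0,"z":0,"rx":0,"ry":0,"rz":0,"hand":0}]'
python3 -c "
from h import *
import cv2
g=grab_frame('side')[:,:,::-1][60:230,180:400]
cv2.imwrite('pics/s6.png',cv2.resize(g,None,fx=3.5,fy=3.5,interpolation=cv2.INTER_CUBIC))"
```

```text
clock: 10.85
eef_pos: [545.8, 247.8, 77.3]
tcp_rot: [-3.141, -0.27, 1.658]
contact_force: [-0.3, -0.4, -0.7]
opening: -0.001
grasp_force: 0.0
clock: 11.1
eef_pos: [546.0, 248.1, 76.1]
tcp_rot: [3.141, -0.27, 1.658]
contact_force: [-1.0, -1.9, 1.3]
opening: 0.0
grasp_force: 0.7
```

View pics/s6.png

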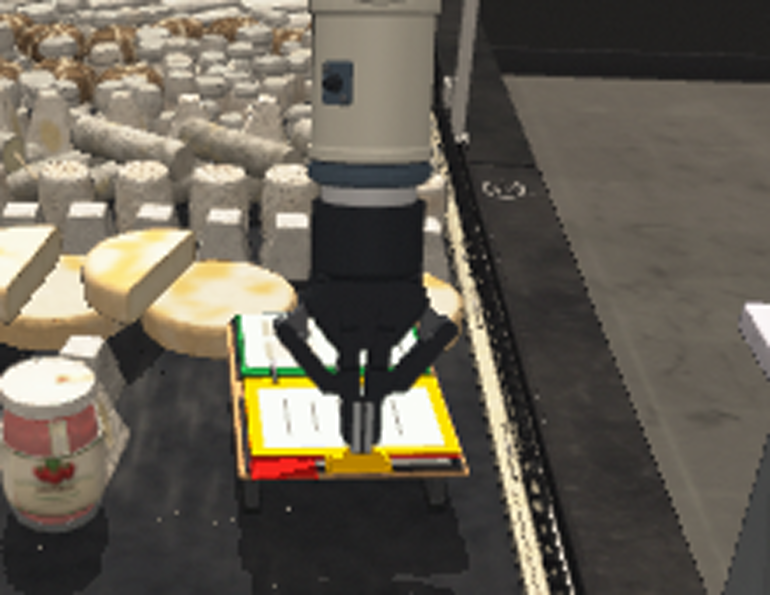

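Both panels are over on the left, with green exposed on the right. I press until the force rises.

```bash
python3 -m creep '[{"x":0,"y":0,"z":1.5,"rx":0,"ry":0,"rz":0,"hand":0},{"x":0,"y":0,"z":0,"rx":0,"ry":0,"rz":0,"hand":0}]'
python3 -m creep '[{"x":0,"y":0,"z":1.5,"rx":0,"ry":0,"rz":0,"hand":0},{"x":0,"y":0,"z":0,"rx":0,"ry":0,"rz":0,"hand":0}]'
```

```text
clock: 11.4
eef_pos: [546.1, 248.3, 75.4]
tcp_rot: [3.141, -0.27, 1.658]
contact_force: [-2.7, -4.8, 11.9]
opening: -0.005
grasp_force: 5.7
clock: 11.65
eef_pos: [546.3, 248.4, 74.9]
tcp_rot: [3.14, -0.27, 1.659]
contact_force: [-5.4, -10.5, 22.3]
opening: -0.001
grasp_force: 11.1
```

The force rose to 22 N with hardly any travel, so the panels are against their stop. I back off along the tool and look.

```bash
python3 -m creep '[{"x":0,"y":0,"z":-5,"rx":0,"ry":0,"rz":0,"hand":0},{"x":0,"y":0,"z":-20,"rx":0,"ry":0,"rz":0,"hand":0},{"x":0,"y":0,"z":-40,"rx":0,"ry":0,"rz":0,"hand":0},{"x":0,"y":0,"z":-50,"rx":0,"ry":0,"rz":0,"hand":0},{"x":0,"y":0,"z":-50,"rx":0,"ry":0,"rz":0,"hand":0},{"x":0,"y":0,"z":-50,"rx":0,"ry":0,"rz":0,"hand":0},{"x":0,"y":0,"z":0,"rx":0,"ry":0,"rz":0,"hand":0},{"x":0,"y":0,"z":0,"rx":0,"ry":0,"rz":0,"hand":0},{"x":0,"y":0,"z":0,"rx":0,"ry":0,"rz":0,"hand":0},{"x":0,"y":0,"z":0,"rx":0,"ry":0,"rz":0,"hand":0}]'
python3 -c "
from h import *
import cv2
g=grab_frame('side')[:,:,::-1][130:230,220:350]
cv2.imwrite('pics/s7.png',cv2.resize(g,None,fx=6,fy=6,interpolation=cv2.INTER_CUBIC))"
```

```text
clock: 12.9
eef_pos: [550.2, 191.9, 279.1]
tcp_rot: [-3.139, -0.27, 1.658]
contact_force: [0.6, 0.6, 0.4]
opening: -0.002
grasp_force: 0.0
```

View pics/s7.png

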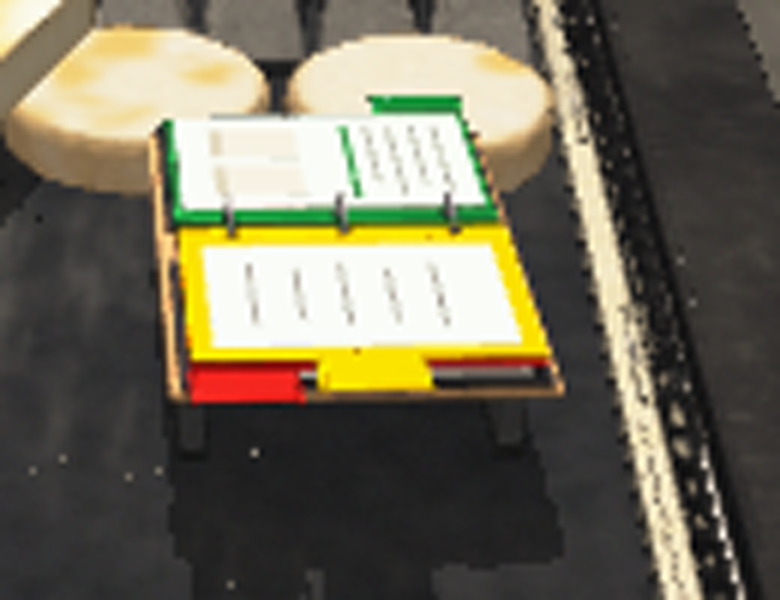

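```bash
python3 - <<'E'
from h import *
c=get_calibration("side")
for n,bx,th,off in [("yel",0,3.14,0),("yel3.0",0,3.0,0),("red",52,3.14,5),("red3.0",52,3.0,5)]:
    X=C+B@[bx,-134*np.cos(th)+off*np.sin(th),72+134*np.sin(th)+off*np.cos(th)]
    p=c["K"]@(c["R"]@X+c["t"]);print(n,((p[:2]/p[2]-[220,130])*6).round(0))
E
```

```text
yel [376. 383.]
yel3.0 [379. 342.]
red [247. 395.]
red3.0 [249. 355.]
```

The seen tab edges (yellow row 390, red row 402) match flat (383, 395), not 3.0 rad (342, 355). I hand in.

```bash
python3 -c "
from rig import *
print(sign_off())"
```

```text
the job is handed in; nothing more can be done
None
```

The book is open at the green page: the red and yellow panels lie flat on the left, green is still flat on the right, nothing else was touched, and the job is handed in (no verdict came back).

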